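# Park the cake boom on its mark

## Robot

A 6-joint arm with a two-finger parallel gripper is mounted at the origin on the work surface. World frame = base frame: x ahead of the robot, y to its left, z up, the work surface at z = 0. Lengths are in m, angles in rad, forces in N, time in s.
With the tool pointing down it reaches from about 0.375 to 0.9 m from the base axis. Payload 3.1 kg.
Tool frame: the origin (TCP) lies at the very end of the fingers, on their centre line; the grasp point (between the pads) lies 19 mm behind it; z points along the fingers, y is the line along which they close (so a half turn about z gives the same grasp; the last joint's range is limited). The gripper opens to 85 mm and grips with 20 to 120 N. Pads are 22 mm wide; open, the fingers measure 114 mm over their backs; the gripper's body (76 mm by 85 mm) begins 54 mm behind the grasp point. The pads swing forward as they close: fully open they stand 13 mm farther back than shut.
Start: joints at [-1.387, 0.527, 1.433, -0, 1.181, -0.178], TCP at [0.221, -0.585, 0.231] pointing down, gripper open.
Joint ranges: [-3.08, 3.08], [-0.75, 2.2], [0.22, 2.44], [-1.43, 4.57], [0, 2.65], [-2.85, 2.85]. Speed limits (rad/s): [2.79, 2.79, 3.14, 3.14, 3.14, 3.14].

## Interface

Orientations are given as a unit quaternion [x, y, z, w].
In Python, from station import manip, vision gives the robot as it stands.
- The arm moves only by the tool drive_tool, never from a script. Its argument "deltas" is a list that holds one entry, the list of rows, each a list of 4 numbers: the shift along the tool's x, y, z in mm, then the turn about the tool's z in rad. A call has 1 to 5 rows; each row is the pose to reach, as a shift and turn from the pose commanded when the call began, along the tool's axes at that moment; what a row does not reach only later rows make up. A row lasts 1/12 s, in which the tool goes at most 41.7 mm and 7.16 degrees, less where a joint would pass 70% of its speed; a pose out of reach is approached as far as the arm can. A call with a gripper value outside its range is refused whole. "jaw" is the finger opening in mm, from 0 to 85.4, set as the call begins (left out, the last holds). The fingers move at their own pace and stop on an object; "force" is the grip in N (left out, the last holds). Time passes only in rows, so rows that repeat a pose let the fingers close. It gives the time, the measured TCP pose, the force, the opening and the grip force at its end, in the units of the state.
- manip.sense(): the state, without advancing time (a new reading comes with each control period).
- vision.snapshot(name): name is "scene" or "top"; returns the picture (384x512x3 uint8, red, green, blue); there is no depth.
- vision.camera_model(name): a dict with "camera_matrix" (3x3 intrinsics, pixels), "rvec" (rotation vector, rad) and "tvec" (3), from world to camera coordinates, as OpenCV has them. Camera axes: x right, y down, z forward; pixel columns grow to the right and rows downward; lengths in m; the calibration is good to about 2 mm. A picture is of the moment at which its call begins. camera_model takes no time and is no camera call.
- manip.sign_off(): hands the job in; it is judged then, once.
The state is a dict: "t": time; "q": joint angles; "qd": joint speeds; "tau": joint torques, N m; "tcp_pos": TCP position; "tool_rot": TCP orientation; "force": force on the tool from outside, world axes, zero at the start; "ft_torque": the same for the moment, N m; "finger_gap": opening from 0.0 (shut) to 1.0 (fully open); "gripper_force": force on a finger pad.
Only numpy, scipy, OpenCV 4.12 (cv2) and the standard library are available. Lean on these libraries where they do the work, as an engineer would, in place of code of your own. Each camera call takes 0.05 s, during which the arm holds its last target. There are 200 camera calls.

## Task

Swing the loaded cake boom round to the yellow parking mark on the bench and leave it standing still there, lined up with the mark and let go. It is heavy and runs almost freely: push it only on the two orange sprung cushions, gently, never fast, do not let it run well past the mark, and do not touch the cakes, tray or grey frame. Leave the other things on the bench alone.

Things in the scene. Friction and masses are not known exactly. Their poses are not given: they have to be found in the camera images.
- deck: Boom with its load: tray 230 x 370 mm, four iced loaf cakes (102 mm high); at the free end a grey bar (310-340 mm from the hinge, top 56 mm) and two grey cushion housings (330-460 mm, tops 93 mm). Origin 65 mm below pointer, axes alike. Inertia about the hinge 0.41 kg m2 nominal (-20 to +30 %); drag only 0.003 N m dry + 0.025 N m per rad/s: it coasts for many seconds.
- pointer (a point): Middle of the gap between the cushions, 65 mm above the bench, turning with the boom about a fixed upright hinge axis 400 mm away along +x. -x points outward along the boom (about towards the robot), +y to the robot's left, z up. The gap is open below and outward: lower the tool here. The boom starts 0.4 to 1.15 rad to the right (-y) of the mark; hard stops lie far beyond it.
- cushion_left: Orange push block, +y side of the gap, 100 mm wide along the boom, 42 to 88 mm above the bench, 0.12 kg, sliding into its housing on a 60 N/m spring, travel 40 mm, damping 0.6 N s/m. Origin: centre of its face, 400 mm from the hinge, 100 mm from the centre line if not pressed. Axes as pointer. Pushed to +y it turns the boom to the robot's left. The boom bounces off a still tool.
- cushion_right: The same block on the -y side of the gap, face 100 mm from the centre line, facing +y; pushing it to -y turns the boom to the right, or brakes it. Free gap between the faces: 200 mm.
- mark_point (a point): Point of the yellow parking mark, a T-shaped plate 5 mm thick fixed to the bench. Its bar, 24 mm wide, lies along this point's -x axis from 15 mm inside to 135 mm beyond the point, ending in a 90 mm cross piece. The hinge axis lies 400 mm along +x; z up. The boom is parked when pointer is above this point (the bar then runs along the middle of the gap).
- thermos: Copper-coloured thermos flask, 72 mm across, 260 mm high, standing at the left of the bench. Leave alone. Origin: centre of its underside.
- amber_bottle: Amber glass bottle, 60 mm across, 160 mm high, at the left. Leave alone. Origin: centre of its underside.
- syrup_bottle: White plastic bottle, 64 mm across, 190 mm high, at the left. Leave alone. Origin: centre of its underside.
- grater: Steel box grater, 70 x 90 x 226 mm, standing at the right. Leave alone. Origin: centre of its underside.
- palette_knife: Palette knife with orange handle lying at the right, 280 mm long. Leave alone. Origin: on its underside, near the middle.
- cup: White cup, 90 mm across, 90 mm high, at the right. Leave alone. Origin: centre of its underside.
Mind the look-alikes: they are no part of the job. There is more than one size of the part that bears mark_point; the job needs the middle-sized.

How it is judged:
By the outcome, as a careful person would: the job done as asked, in the order asked, and still so for the second after the job is handed in, with the robot touching nothing.
It also fails if it takes over 45 s, if anything falls off the work surface, if the arm or the gripper's body presses on something with over 40 N, if the wrist force passes 120 N, or if a joint passes its speed limit or range.

## Working session

There is one attempt and no reset: what is moved stays moved. The work goes in short steps, Python scripts to look and compute and a tool call to move; the robot and the scene stay as the last step left them, time stands still between calls to the robot, and variables do not carry over. Pictures are saved under pics/ and viewed, at most 10 in all, crops included, and the job is handed in when it is done.

Besides the shell and the picture viewer there is one more tool, called after "Call:" as name([rows], argument=value, ...), one row to a line, values as JSON. drive_tool: Moves the arm, as the interface text tells. Its arguments: {"type":"object","properties":{"deltas":{"type":"array"},"jaw":{"type":"number"},"force":{"type":"number"}},"required":["deltas"]}

```bash
mkdir -p pics
python3 - <<'E'
from station import manip, vision
import cv2, numpy as np
s=vision.snapshot("scene");t=vision.snapshot("top")
cv2.imwrite("pics/s0.png",cv2.cvtColor(s,cv2.COLOR_RGB2BGR));cv2.imwrite("pics/t0.png",cv2.cvtColor(t,cv2.COLOR_RGB2BGR))
cv2.imwrite("pics/t0b.png",cv2.resize(cv2.cvtColor(t,cv2.COLOR_RGB2BGR),(800,600),interpolation=cv2.INTER_CUBIC))
for n in("scene","top"):
  c=vision.camera_model(n);print(n,c)
st=manip.sense();print(st["t"],st["tcp_pos"],st["tool_rot"])
E
```

```text
scene {'camera_matrix': array([[357.61192479,   0.        , 255.62946206],
       [  0.        , 357.61192479, 188.55421191],
       [  0.        ,   0.        ,   1.        ]]), 'rvec': array([ 2.38304745,  0.75832631, -0.24911096]), 'tvec': array([-0.65963102, -0.32039828,  1.69995369])}
top {'camera_matrix': array([[439.12403098,   0.        , 258.86584263],
       [  0.        , 439.12403098, 191.4472606 ],
       [  0.        ,   0.        ,   1.        ]]), 'rvec': array([ 2.17401516, -2.13165627,  0.11642082]), 'tvec': array([-0.01525108,  0.80835442,  1.57427748])}
0.1 [ 0.22112476 -0.58388376  0.23042308] [ 9.83685751e-01  1.79892613e-01 -8.39814615e-06 -9.95226799e-04]
```

View pics/t0b.png

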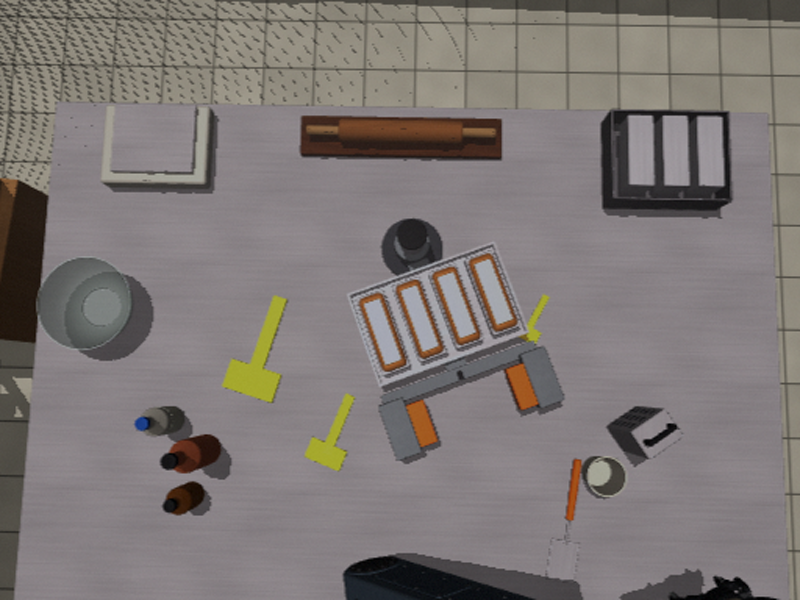

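View pics/s0.png

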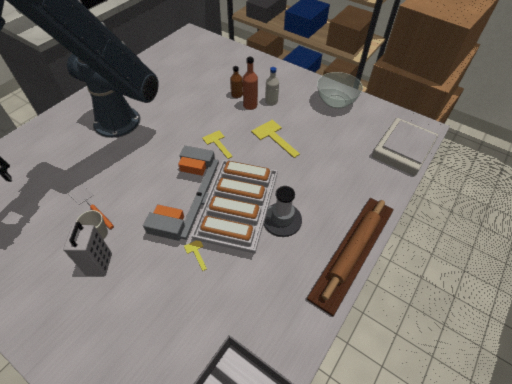

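The top view (800x600) shows three yellow T plates: large at (255,350), middle at (332,432) and small at (537,318), partly hidden. The middle one should be the right one, as its bar is about 150 mm, its cross piece about 90 mm, and it points at the hinge near (412,235). The boom's cushions are at (422,424) and (521,386). I'll measure these and confirm.

```bash
cat > h.py <<'E'
from station import manip, vision
import cv2, numpy as np
def ray(n,uv,z):
  c=vision.camera_model(n);R=cv2.Rodrigues(c["rvec"])[0];C=-R.T@c["tvec"]
  uv=np.asarray(uv,float).reshape(-1,2)
  d=np.c_[uv,np.ones(len(uv))]@np.linalg.inv(c["camera_matrix"]).T@R
  return C+d*((z-C[2])/d[:,2])[:,None]
def blobs(img,lo,hi,amin=25):
  m=cv2.inRange(cv2.cvtColor(img,cv2.COLOR_RGB2HSV),lo,hi)
  cs,_=cv2.findContours(m,cv2.RETR_EXTERNAL,cv2.CHAIN_APPROX_NONE)
  return [c for c in cs if cv2.contourArea(c)>amin]
YEL=((25,150,100),(33,255,255)); ORA=((7,200,150),(17,255,255))
E
cat > m.py <<'E'
from h import *
np.set_printoptions(precision=4,suppress=True)
for n in("top","scene"):
  im=vision.snapshot(n)
  for nm,(lo,hi),z in(("yel",YEL,.005),("ora",ORA,.088)):
    for c in blobs(im,lo,hi):
      P=ray(n,c,z)[:,:2].astype(np.float32);r=cv2.minAreaRect(P)
      print(n,nm,cv2.contourArea(c),c.reshape(-1,2).mean(0).round(),"rect",np.round(r,3) if 0 else r, "corners",cv2.boxPoints(r).round(3).tolist())
  if n=="top":
    a=cv2.cvtColor(im,cv2.COLOR_RGB2BGR)[140:320,180:370];cv2.imwrite("pics/c1.png",cv2.resize(a,None,fx=3.2,fy=3.2,interpolation=cv2.INTER_CUBIC))
E
python3 m.py
```

```text
top yel 445.5 [213. 278.] rect ((0.5000154376029968, 0.15877974033355713), (0.0867089331150055, 0.17275470495224), 68.62835693359375) corners [[0.40400001406669617, 0.15000000596046448], [0.5649999976158142, 0.08699999749660492], [0.5960000157356262, 0.1679999977350235], [0.4350000023841858, 0.23100000619888306]]
top yel 103.0 [343. 205.] rect ((0.7746948599815369, -0.3173940181732178), (0.030549917370080948, 0.11728817969560623), 77.12407684326172) corners [[0.7139999866485596, -0.3190000057220459], [0.828000009059906, -0.3449999988079071], [0.8349999785423279, -0.3160000145435333], [0.7210000157356262, -0.289000004529953]]
top yel 920.0 [167. 227.] rect ((0.6959242224693298, 0.339565247297287), (0.12470763176679611, 0.24525636434555054), 73.10320281982422) corners [[0.5600000023841858, 0.3160000145435333], [0.7950000166893005, 0.24400000274181366], [0.8309999704360962, 0.36399999260902405], [0.597000002861023, 0.4350000023841858]]
top ora 89.5 [367. 313.] rect ((0.3850204348564148, -0.38429903984069824), (0.011731295846402645, 0.1306108832359314), 81.17406463623047) corners [[0.319
[... 756 characters left out ...]
.27000001072883606], [0.6480000019073486, -0.23499999940395355]]
scene yel 148.5 [218. 143.] rect ((0.498576283454895, 0.14996251463890076), (0.07906785607337952, 0.16583152115345), 62.93438720703125) corners [[0.40700000524520874, 0.15199999511241913], [0.5540000200271606, 0.07699999958276749], [0.5899999737739563, 0.1469999998807907], [0.4429999887943268, 0.22300000488758087]]
scene yel 357.0 [275. 137.] rect ((0.6953137516975403, 0.33834755420684814), (0.11860200762748718, 0.23891010880470276), 74.30023956298828) corners [[0.5640000104904175, 0.3140000104904175], [0.7940000295639038, 0.24899999797344208], [0.8259999752044678, 0.3630000054836273], [0.5960000157356262, 0.42800000309944153]]
```

View pics/c1.png

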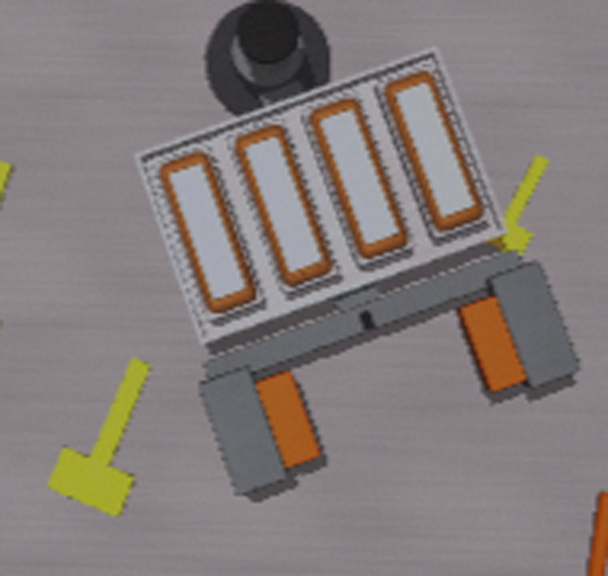

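The crop shows the middle T: bar tip at (142,362), cross piece at (90,480), about 173 x 87 mm overall. That matches 150 + 24 mm and 90 mm. The large T is 245 x 125 mm and the small one is partly hidden under the tray. The T's axis and the boom both put the hinge at (0.940, -0.013). The boom is at -0.367 rad and the mark at +0.372 rad, so the swing is +0.74 rad. The gripper's yaw already matches the boom.

Call:
drive_tool([
  [[0,0,-40,0],[0,0,-80,0],[36,-21,-80,0.006],[71,-41,-80,0.006],[107,-62,-80,0.006]],
], jaw=85.4)

```text
t: 0.62
tcp_pos: [0.2997, -0.4883, 0.312]
tool_rot: [0.984, 0.176, 0.0, 0.001]
force: [1.4, 1.2, -0.5]
finger_gap: 1.002
gripper_force: 0.0
```

Call:
drive_tool([
  [[35,-20,0,0],[70,-40,0,0],[105,-60,0,0],[140,-80,0,0],[175,-100,0,0]],
])

```text
t: 1.03
tcp_pos: [0.4294, -0.3321, 0.3113]
tool_rot: [0.984, 0.177, -0.0, -0.0]
force: [0.5, -0.7, 0.3]
finger_gap: 1.0
gripper_force: 0.0
```

Call:
drive_tool([
  [[35,-20,0,0],[70,-40,0,0],[105,-60,0,0],[140,-80,0,0],[175,-100,0,0]],
])

```text
t: 1.45
tcp_pos: [0.5586, -0.1774, 0.3112]
tool_rot: [0.984, 0.177, -0.0, -0.0]
force: [0.5, -1.4, 0.1]
finger_gap: 0.997
gripper_force: 0.0
```

Call:
drive_tool([
  [[5,-5,40,-0.011],[5,-8,80,-0.011],[5,-8,110,-0.011],[5,-8,130,-0.011],[5,-8,130,-0.011]],
])

```text
t: 1.87
tcp_pos: [0.5564, -0.168, 0.1764]
tool_rot: [0.983, 0.183, -0.004, -0.003]
force: [-0.0, -0.0, -1.1]
finger_gap: 0.995
gripper_force: 0.0
```

```bash
cat > est.py <<'E'
from h import *
import sys
H=np.array([.940,-.013])
def boom():
  im=vision.snapshot("top");O=[]
  for c in blobs(im,*ORA,60):
    (x,y),(a,b),_=cv2.minAreaRect(ray("top",c,.088)[:,:2].astype(np.float32))
    d=np.hypot(x-H[0],y-H[1])
    if .36<d<.5: O.append((x,y,max(a,b),min(a,b)))
  return np.array(O),im
if __name__=="__main__":
  np.set_printoptions(precision=4,suppress=True)
  r=[]
  for k in range(2):
    O,im=boom();t=manip.sense()["t"]
    if len(O)==2:
      m=O[:,:2].mean(0)-H; r.append((t,np.arctan2(m[1],-m[0])))
      d=O[0,:2]-O[1,:2]; print("theta",r[-1], "by pair",np.arctan(d[0]/d[1]))
    else: print(O)
  if "-p" in sys.argv: cv2.imwrite(sys.argv[-1],cv2.resize(cv2.cvtColor(im,cv2.COLOR_RGB2BGR)[140:320,180:370],None,fx=3.2,fy=3.2,interpolation=cv2.INTER_CUBIC))
  s=manip.sense();p=s["tcp_pos"];q=s["tool_rot"]
  d=p[:2]-H;print("O",O,"tool theta",np.arctan2(d[1],-d[0]),"r",np.hypot(*d),"yaw",-2*np.arctan2(q[1],q[0]),"z",p[2],"F",s["force"])
E
python3 est.py -p pics/c2.png
```

```text
theta (1.9167, np.float64(-0.3676014967802796)) by pair -0.36789741827484895
theta (1.9667, np.float64(-0.3675126795013783)) by pair -0.3679722104350171
O [[ 0.5238 -0.0438  0.0969  0.0363]
 [ 0.6107 -0.2692  0.0965  0.0373]] tool theta -0.391341539430875 r 0.41151648489637704 yaw -0.3667731398939249 z 0.1809908856401591 F [ 0.4034 -0.0858  1.0081]
```

View pics/c2.png

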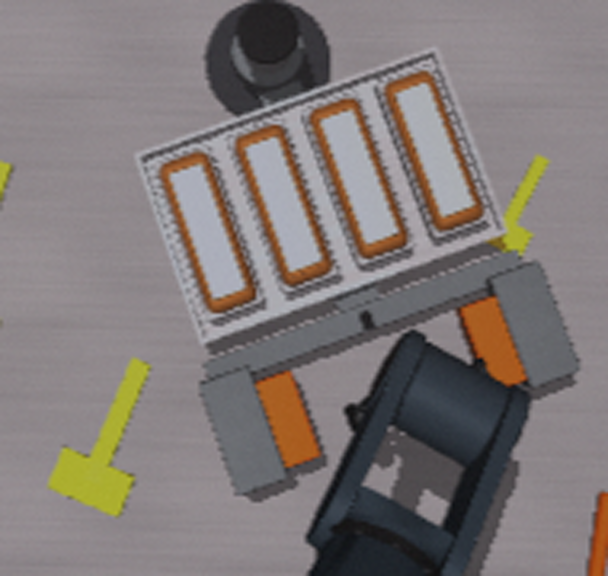

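The gripper hovers over the gap. Both cushions are still visible at (290,420) and (495,345), and the boom hasn't moved. I'll centre the tool and go down.

Call:
drive_tool([
  [[6,-6,10,0],[8,-9,40,0],[8,-9,75,0],[8,-9,105,0],[8,-9,130,0]],
])

```text
t: 2.38
tcp_pos: [0.565, -0.1587, 0.0511]
tool_rot: [0.983, 0.182, 0.001, 0.001]
force: [0.3, -0.5, 0.0]
finger_gap: 0.998
gripper_force: 0.0
```

Call:
drive_tool([
  [[0,0,5,0],[0,0,5,0],[0,0,5,0]],
])

```text
t: 2.63
tcp_pos: [0.5654, -0.1592, 0.0478]
tool_rot: [0.983, 0.182, 0.001, 0.001]
force: [0.5, -0.3, -0.1]
finger_gap: 1.003
gripper_force: 0.0
```

```bash
python3 est.py
```

```text
theta (2.6833, np.float64(-0.367589733211523)) by pair -0.36802098210854806
theta (2.7333, np.float64(-0.367589733211523)) by pair -0.36802098210854806
O [[ 0.5238 -0.0438  0.0969  0.0363]
 [ 0.6107 -0.2693  0.0965  0.0375]] tool theta -0.37304412712990664 r 0.401975463696047 yaw -0.36677301890567326 z 0.048539674418478784 F [-0.0883  0.6513  0.031 ]
```

Call:
drive_tool([
  [[0,-10,0,0.025],[0.5,-20,0,0.05],[1,-30,0,0.075],[2,-38,0,0.095],[2,-40,0,0.1]],
])

```text
t: 3.15
tcp_pos: [0.552, -0.1199, 0.0482]
tool_rot: [0.991, 0.133, 0.001, 0.001]
force: [-0.4, -0.3, 0.3]
finger_gap: 0.999
gripper_force: 0.0
```

```bash
python3 est.py -p pics/c3.png
```

```text
theta (3.2, np.float64(-0.36698341665763945)) by pair -0.3355492748626572
theta (3.25, np.float64(-0.36699023109918105)) by pair -0.3421989802969696
O [[ 0.5294 -0.0411  0.0846  0.0358]
 [ 0.6107 -0.2693  0.0965  0.0374]] tool theta -0.2712365467239192 r 0.4023479652147115 yaw -0.26783910439513514 z 0.047822689991320874 F [ 0.6443 -0.2728  0.2118]
```

View pics/c3.png

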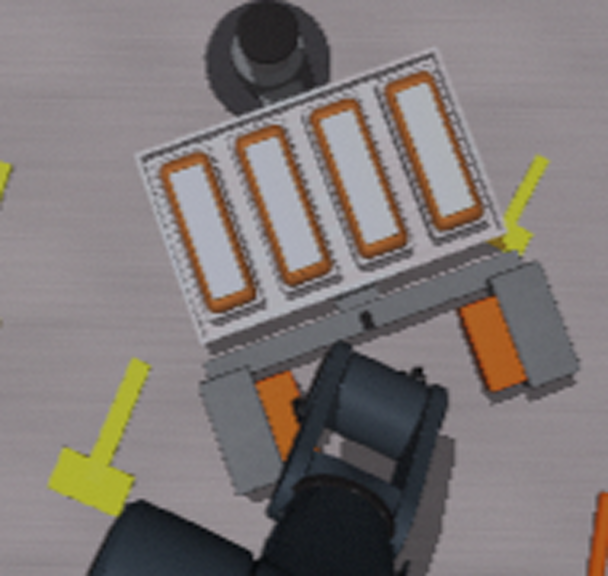

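The gripper's left finger is about 4 mm from the left cushion (285,410) and will hide it. From here I'll track the boom by its cakes, which stay visible.

```bash
cat > est.py <<'E'
from h import *
import sys
H=np.array([.940,-.013])
CK=((4,110,60),(18,255,255))
def theta(im):
  A=[]
  for c in blobs(im,*CK,150):
    (x,y),(a,b),_=cv2.minAreaRect(ray("top",c,.100)[:,:2].astype(np.float32))
    if np.hypot(x-H[0],y-H[1])<.33 and max(a,b)>.1: A.append((x,y,max(a,b),min(a,b)))
  A=np.array(A); m=A[:,:2].mean(0)-H
  return np.arctan2(m[1],-m[0]),A
if __name__=="__main__":
  np.set_printoptions(precision=4,suppress=True)
  off=float(open("off").read()) if "cal" not in sys.argv else 0
  R=[]
  for k in range(2):
    im=vision.snapshot("top");th,A=theta(im);s=manip.sense();R.append((s["t"],th+off));
  if "cal" in sys.argv: print(A); open("off","w").write(str(-.3676-th))
  p=s["tcp_pos"];q=s["tool_rot"];d=p[:2]-H;tt=np.arctan2(d[1],-d[0])
  print(len(A),"boom",np.array(R[0]),np.array(R[1]),"to go",.3725-R[1][1],"tool",tt,"tool-boom mm",400*(tt-R[1][1]),"r",np.hypot(*d),"yaw",-2*np.arctan2(q[1],q[0]))
  if "-p" in sys.argv: cv2.imwrite(sys.argv[-1],cv2.resize(cv2.cvtColor(im,cv2.COLOR_RGB2BGR)[140:320,160:350],None,fx=3.2,fy=3.2,interpolation=cv2.INTER_CUBIC))
E
python3 est.py cal; python3 est.py
```

```text
[[ 0.7278  0.05    0.1764  0.0569]
 [ 0.7596 -0.0332  0.1761  0.0561]
 [ 0.7917 -0.1166  0.1761  0.056 ]
 [ 0.8235 -0.2001  0.176   0.056 ]
 [ 1.1908  0.0174  0.4691  0.0917]]
5 boom [ 3.3    -0.4909] [ 3.35   -0.4912] to go 0.8637433806173331 tool -0.2727352504981266 tool-boom mm 87.4032520476826 r 0.4023985416515489 yaw -0.26713202989300366
5 boom [ 3.4    -0.3673] [ 3.45   -0.3674] to go 0.7398617800588149 tool -0.2725522266918006 tool-boom mm 37.923821346805695 r 0.4027484680843178 yaw -0.2665554668438506
```

```bash
sed -i 's/max(a,b)>.1:/.1<max(a,b)<.25:/; s/^  A=np.array(A).*/  A=np.array(A);A=A[A[:,1].argsort()]; v=cv2.fitLine(A[:,:2].astype(np.float32),2,0,.01,.01).ravel()/; s/^  return np.arctan2.*/  return np.arctan(v[0]\/v[1]),A/' est.py; python3 est.py cal; python3 est.py;cat off
```

```text
[[ 0.8237 -0.2     0.1764  0.056 ]
 [ 0.7919 -0.1165  0.1764  0.056 ]
 [ 0.7596 -0.0332  0.1761  0.0561]
 [ 0.7278  0.05    0.1764  0.0569]]
4 boom [ 3.5    -0.3655] [ 3.55   -0.3665] to go 0.7390456 tool -0.2719064757197409 tool-boom mm 37.85566866519812 r 0.40303831456384903 yaw -0.26642928523011394
4 boom [ 3.6    -0.3665] [ 3.65   -0.3666] to go 0.73907 tool -0.2712883540852274 tool-boom mm 38.11265671795982 r 0.4032144580086719 yaw -0.2664131169803082
-0.0010543466
```

Call:
drive_tool([
  [[0.5,-2,0,0.005],[1,-3.5,0,0.009],[1.5,-4.5,0,0.011],[2,-4.7,0,0.012],[2,-5.2,0,0.013]],
])

```text
t: 4.07
tcp_pos: [0.5521, -0.115, 0.0463]
tool_rot: [0.992, 0.127, 0.0, 0.0]
force: [0.1, 0.1, 0.6]
finger_gap: 0.999
gripper_force: 0.0
```

Call:
drive_tool([
  [[0,-0.8,0,0.002],[0,-2,0,0.005],[0,-3.5,0,0.009],[0,-5.3,0,0.013],[0,-7.5,0,0.019]],
])

```text
t: 4.48
tcp_pos: [0.5501, -0.1078, 0.0463]
tool_rot: [0.993, 0.117, 0.0, 0.0]
force: [0.1, -0.2, -0.0]
finger_gap: 0.998
gripper_force: 0.1
```

Call:
drive_tool([
  [[0,-2.5,0,0.006],[0,-5.3,0,0.013],[0,-8.5,0,0.021],[0.2,-12,0,0.03],[0.3,-15.8,0,0.04]],
])

```text
t: 4.9
tcp_pos: [0.5467, -0.0921, 0.0463]
tool_rot: [0.995, 0.097, 0.0, -0.0]
force: [-0.0, -0.2, 0.5]
finger_gap: 1.0
gripper_force: 0.0
```

Call:
drive_tool([
  [[0,-4.2,0,0.011],[0,-8.7,0,0.022],[0.2,-13.5,0,0.034],[0.4,-18.5,0,0.046],[0.7,-23.5,0,0.059]],
])

```text
t: 5.32
tcp_pos: [0.5427, -0.0687, 0.0463]
tool_rot: [0.998, 0.067, -0.0, -0.0]
force: [-0.1, 0.2, -0.2]
finger_gap: 1.001
gripper_force: 0.0
```

```bash
python3 est.py
```

```text
4 boom [ 5.3667 -0.2513] [ 5.4167 -0.2434] to go 0.6158534 tool -0.13802856990179171 tool-boom mm 42.129936661399405 r 0.40142581998253263 yaw -0.13635682507331573
```

Call:
drive_tool([
  [[0,0.5,0,0],[0,1,0,0],[0,1,0,0],[0,1,0,0],[0,1,0,0]],
])

```text
t: 5.83
tcp_pos: [0.5431, -0.0705, 0.0463]
tool_rot: [0.998, 0.068, 0.0, 0.0]
force: [0.5, -0.2, 0.9]
finger_gap: 1.0
gripper_force: 0.0
```

Call:
drive_tool([
  [[0,0,0,0],[0,0,0,0],[0,0,0,0],[0,0,0,0],[0,0,0,0]],
])

```text
t: 6.25
tcp_pos: [0.543, -0.0703, 0.0463]
tool_rot: [0.998, 0.068, -0.0, 0.0]
force: [0.8, -0.2, -0.4]
finger_gap: 1.0
gripper_force: 0.0
```

```bash
python3 est.py
```

```text
4 boom [ 6.3    -0.1075] [ 6.35   -0.1003] to go 0.4727915 tool -0.14320203750457547 tool-boom mm -17.164212819441882 r 0.4011192555648518 yaw -0.13581369792966466
```

Call:
drive_tool([
  [[0,-3.7,0,0.0092],[0.1,-7.4,0,0.0185],[0.2,-11.1,0,0.0277],[0.3,-14.8,0,0.037],[0.4,-18.5,0,0.0462]],
])

```text
t: 6.77
tcp_pos: [0.5408, -0.0513, 0.0463]
tool_rot: [0.999, 0.044, -0.0, -0.0]
force: [0.1, -0.2, 0.6]
finger_gap: 1.001
gripper_force: 0.0
```

Call:
drive_tool([
  [[0,-3.7,0,0.0092],[0.1,-7.4,0,0.0185],[0.2,-11.1,0,0.0277],[0.3,-14.8,0,0.037],[0.4,-18.5,0,0.0462]],
])

```text
t: 7.18
tcp_pos: [0.5396, -0.033, 0.0463]
tool_rot: [1.0, 0.021, 0.0, -0.0]
force: [0.4, -0.5, -0.1]
finger_gap: 1.001
gripper_force: 0.0
```

Call:
drive_tool([
  [[0,-3.7,0,0.0092],[0.1,-7.4,0,0.0185],[0.2,-11.1,0,0.0277],[0.3,-14.8,0,0.037],[0.4,-18.5,0,0.0462]],
])

```text
t: 7.6
tcp_pos: [0.5392, -0.0145, 0.0463]
tool_rot: [1.0, -0.002, 0.0, -0.0]
force: [-0.0, -0.3, -0.0]
finger_gap: 1.0
gripper_force: 0.0
```

Call:
drive_tool([
  [[0,-3.7,0,0.0092],[0.1,-7.4,0,0.0185],[0.2,-11.1,0,0.0277],[0.3,-14.8,0,0.037],[0.4,-18.5,0,0.0462]],
])

```text
t: 8.02
tcp_pos: [0.5397, 0.004, 0.0463]
tool_rot: [1.0, -0.025, 0.0, 0.0]
force: [0.2, 0.1, 0.7]
finger_gap: 1.002
gripper_force: 0.0
```

```bash
python3 est.py
```

```text
4 boom [8.0667 0.1243] [8.1167 0.1281] to go 0.24436168 tool 0.04298246498295457 tool-boom mm -34.062341469968196 r 0.4007664832804376 yaw 0.04856162771694859
```

Call:
drive_tool([
  [[0,-3.1,0,0.0078],[0,-6.2,0,0.0155],[0.1,-9.3,0,0.0232],[0.2,-12.4,0,0.031],[0.3,-15.5,0,0.0388]],
])

```text
t: 8.53
tcp_pos: [0.5408, 0.0193, 0.0463]
tool_rot: [0.999, -0.044, -0.0, -0.0]
force: [-0.4, -0.6, 0.1]
finger_gap: 1.002
gripper_force: 0.0
```

Call:
drive_tool([
  [[0,-3.1,0,0.0078],[0,-6.2,0,0.0155],[0.1,-9.3,0,0.0232],[0.2,-12.4,0,0.031],[0.3,-15.5,0,0.0388]],
])

```text
t: 8.95
tcp_pos: [0.5424, 0.0348, 0.0463]
tool_rot: [0.998, -0.064, -0.0, 0.0]
force: [-0.2, -1.0, -0.6]
finger_gap: 1.0
gripper_force: 0.0
```

Call:
drive_tool([
  [[0,-3.1,0,0.0078],[0,-6.2,0,0.0155],[0.1,-9.3,0,0.0232],[0.2,-12.4,0,0.031],[0.3,-15.5,0,0.0388]],
])

```text
t: 9.37
tcp_pos: [0.5447, 0.0501, 0.0463]
tool_rot: [0.997, -0.083, -0.0, -0.0]
force: [0.3, -0.0, -0.3]
finger_gap: 0.998
gripper_force: 0.0
```

```bash
python3 est.py -p pics/c4.png
```

```text
4 boom [9.4167 0.2654] [9.4667 0.2685] to go 0.103972614 tool 0.1588257375624606 tool-boom mm -43.88066040409291 r 0.4003558417010581 yaw 0.1651420045050232
```

View pics/c4.png

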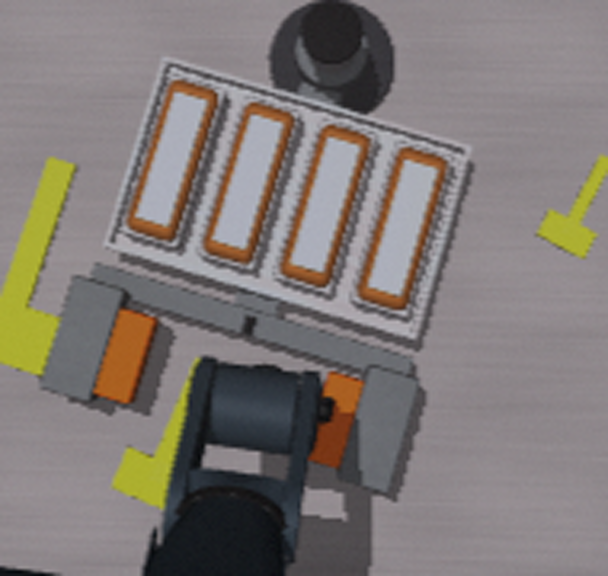

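The picture shows the boom coasting to the mark with the right finger just at the right cushion (335,430). The mark's bar (185,410) comes into the gap ahead. I'll now brake smoothly.

Call:
drive_tool([
  [[0,-4.2,0,0.01],[0,-7.4,0,0.018],[0.1,-10.6,0,0.026],[0.2,-13.8,0,0.034],[0.3,-17,0,0.042]],
])

```text
t: 9.88
tcp_pos: [0.5478, 0.0668, 0.0463]
tool_rot: [0.995, -0.104, -0.0, 0.0]
force: [0.3, 0.7, -0.7]
finger_gap: 1.002
gripper_force: 0.0
```

Call:
drive_tool([
  [[0,-3.2,0,0.008],[0,-6.2,0,0.015],[0.1,-9,0,0.022],[0.2,-11.5,0,0.029],[0.2,-13.9,0,0.035]],
])

```text
t: 10.3
tcp_pos: [0.5509, 0.0804, 0.0463]
tool_rot: [0.993, -0.121, 0.0, 0.0]
force: [-0.2, 0.1, -0.4]
finger_gap: 0.999
gripper_force: 0.0
```

```bash
python3 est.py
```

```text
4 boom [10.35    0.3223] [10.4     0.3269] to go 0.045627862 tool 0.2356929834747935 tool-boom mm -36.47166267774007 r 0.40016211999840245 yaw 0.24222967291247388
```

Call:
drive_tool([
  [[0,-0.8,0,0.001],[0,-1.6,0,0.003],[0,-2.4,0,0.004],[0,-3.2,0,0.006]],
])

```text
t: 10.73
tcp_pos: [0.5516, 0.0832, 0.0463]
tool_rot: [0.992, -0.124, -0.0, 0.0]
force: [-1.0, 0.1, 0.1]
finger_gap: 0.999
gripper_force: 0.0
```

```bash
python3 est.py
```

```text
4 boom [10.7833  0.3464] [10.8333  0.3473] to go 0.02517119 tool 0.24289100649762177 tool-boom mm -41.775122154521846 r 0.40011444956905196 yaw 0.24846668998406615
```

Call:
drive_tool([
  [[0,-1.5,0,0.004],[0,-2.8,0,0.007],[0,-3.6,0,0.009],[0,-4.4,0,0.011],[0,-5.1,0,0.013]],
])

```text
t: 11.25
tcp_pos: [0.5529, 0.0883, 0.0463]
tool_rot: [0.991, -0.13, -0.0, -0.0]
force: [-0.4, -0.1, 0.5]
finger_gap: 0.996
gripper_force: 0.0
```

Call:
drive_tool([
  [[0,-0.8,0,0.002],[0,-1.5,0,0.004],[0,-2.3,0,0.006],[0,-3,0,0.008],[0,-3.4,0,0.009]],
])

```text
t: 11.67
tcp_pos: [0.5537, 0.0915, 0.0463]
tool_rot: [0.991, -0.135, 0.0, 0.0]
force: [-0.1, 0.2, 0.7]
finger_gap: 1.007
gripper_force: 0.0
```

```bash
python3 est.py
```

```text
4 boom [11.7167  0.3716] [11.7667  0.3715] to go 0.0009612143 tool 0.2642231458923671 tool-boom mm -42.92625687513934 r 0.400167272764089 yaw 0.2703280752923231
```

Call:
drive_tool([
  [[0,-4,0,0],[0,-9,0,0.01],[0.2,-16,0,0.03],[0.8,-26,0,0.06],[1.6,-36,0,0.09]],
])

```text
t: 12.18
tcp_pos: [0.565, 0.1263, 0.0463]
tool_rot: [0.984, -0.18, -0.0, -0.0]
force: [1.2, -0.4, -0.4]
finger_gap: 0.996
gripper_force: 0.0
```

```bash
python3 est.py -p pics/c5.png
```

```text
4 boom [12.2333  0.3744] [12.2833  0.3744] to go -0.0018752217 tool 0.35812086005830746 tool-boom mm -6.50174562206276 r 0.39975609596670525 yaw 0.3589336890415234
```

View pics/c5.png

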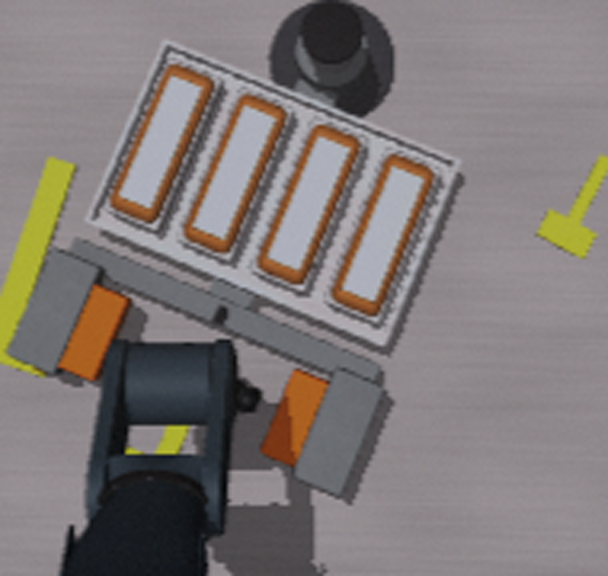

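The tool is clear in the gap, with the boom within about 2 mrad of the mark and almost still. I'll lift out straight up.

Call:
drive_tool([
  [[0,-2,-10,0],[0,-5,-40,0],[0,-5,-75,0],[0,-5,-110,0],[0,-5,-140,0]],
])

```text
t: 12.7
tcp_pos: [0.5666, 0.1301, 0.1891]
tool_rot: [0.984, -0.179, 0.001, -0.0]
force: [0.2, -0.2, 0.1]
finger_gap: 1.003
gripper_force: 0.0
```

Call:
drive_tool([
  [[-20,0,-20,0],[-50,0,-40,0],[-80,0,-50,0],[-100,0,-60,0],[-120,0,-60,0]],
])

```text
t: 13.12
tcp_pos: [0.4537, 0.1729, 0.249]
tool_rot: [0.984, -0.179, 0.002, -0.001]
force: [0.7, 0.6, 0.3]
finger_gap: 0.998
gripper_force: 0.0
```

```bash
python3 est.py; sleep 0; python3 est.py -p pics/c6.png
python3 - <<'E'
from h import *
im=vision.snapshot("top");H=np.array([.94,-.013])
for nm,b,z in(("yel",YEL,.005),("ora",ORA,.088)):
  for c in blobs(im,*b,60):
    r=cv2.minAreaRect(ray("top",c,z)[:,:2].astype(np.float32));d=np.array(r[0])-H
    print(nm,np.round(r[0],4),np.round(r[1],4),round(r[2],1),"theta",np.arctan2(d[1],-d[0]))
print(manip.sense()["qd"])
E
```

```text
4 boom [13.1667  0.3744] [13.2167  0.3744] to go -0.0019333065 tool 0.36350339186195435 tool-boom mm -4.371966791137449 r 0.5235288055394557 yaw 0.3583698878443166
4 boom [13.2667  0.3744] [13.3167  0.3744] to go -0.0018752217 tool 0.3649763594231786 tool-boom mm -3.759545876114312 r 0.5197837001346501 yaw 0.3597140119416583
yel [0.5057 0.1575] [0.0862 0.1614] 69.5 theta 0.37415881299229525
yel [0.6925 0.3635] [0.1184 0.2526] 84.3 theta 0.98927595686738
yel [ 0.7772 -0.3132] [0.0584 0.118 ] 63.8 theta -1.0737190859459895
ora [ 0.3851 -0.3841] [0.0122 0.1306] 81.2 theta -0.5893669456705048
ora [0.5237 0.0203] [0.037  0.0956] 67.8 theta 0.07987743463669619
ora [0.6119 0.2456] [0.0375 0.0961] 68.0 theta 0.6673631129522635
[-8.24172157e-03  2.20377336e-02 -1.46290610e-02 -3.22127575e-05
 -6.85337728e-04  2.68537659e-03]
```

View pics/c6.png

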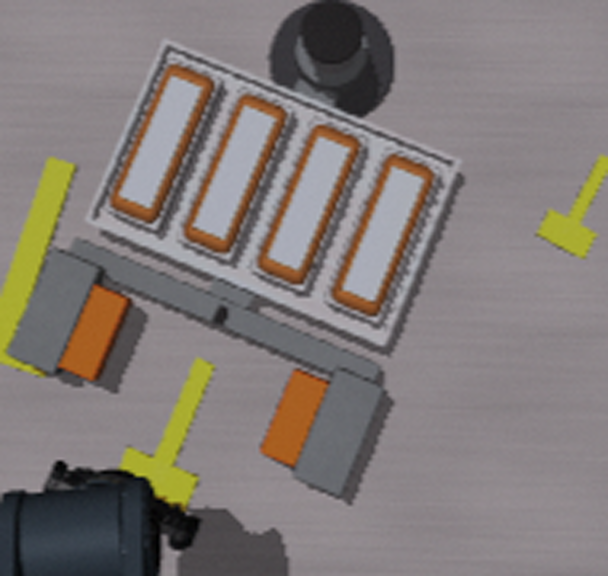

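The boom stands still at 0.374 rad. The mark's bar (205,365)–(165,460) runs along the middle of the gap, and the robot is clear of everything.

```bash
python3 -c "
from station import manip
print(manip.sign_off())"
```

```text
the job is handed in; nothing more can be done
None
```

The boom is parked and standing still within about 1 mm of the middle-sized yellow mark, released with the arm clear, and handed in at about 13 s of the 45 s allowed.

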